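Lock the bayonet cap onto the filling press

ROBOT

A 6-joint arm with a two-finger parallel gripper is mounted at the origin on the work surface. World frame = base frame: x ahead of the robot, y to its left, z up, the work surface at z = 0. Lengths are in m, angles in rad, forces in N, time in s.
With the tool pointing down it reaches from about 0.3 to 0.875 m from the base axis. Payload 6.4 kg.
Tool frame: the origin (TCP) lies midway between the tips of the shut fingers; the grasp point (between the pads) lies 19 mm behind it; z points along the fingers, y is the line along which they close (so a half turn about z gives the same grasp; the last joint's range is limited). The gripper opens to 85 mm and grips with 20 to 120 N. Pads are 22 mm wide; open, the fingers measure 114 mm over their backs; the gripper's body (76 mm by 85 mm) begins 54 mm behind the grasp point. The pads swing forward as they close: fully open they stand 13 mm farther back than shut.
Start: joints at [1.125, 0.181, 1.607, -0, 1.354, -0.206], TCP at [0.137, 0.559, 0.231] pointing down, gripper open.
Joint ranges: [-2.99, 2.99], [-0.89, 2.07], [0.3, 2.58], [-1.14, 4.28], [0, 2.63], [-3.12, 3.12]. Speed limits (rad/s): [2.57, 2.57, 3.01, 3.14, 3.14, 3.14].

INTERFACE

Orientations are given as a unit quaternion [x, y, z, w].
In Python, from workcell import read_state, grab_frame, camera_info, finish_job gives the robot as it stands.
- The arm moves only by the tool servo_tool, never from a script. Its argument "deltas" is a list of rows, each a list of 4 numbers: the shift along the tool's x, y, z each as a share of 0.1 m, from -1 to 1, then the turn about the tool's z as a share of 0.5 rad, from -1 to 1. In form: [[x, y, z, spin], ...]. A call has 1 to 10 rows; each row shifts and turns the commanded pose from where the row before left it, along the tool's axes as they then stand; what a row does not reach is not made up. A row lasts 1/12 s, in which the tool goes at most 41.7 mm and 7.16 degrees, less where a joint would pass 70% of its speed; a pose out of reach is approached as far as the arm can. A call with a number of a shift or a turn outside -1 to 1 is refused whole. A call with a gripper value outside its range is refused whole. "fingers" is the gripper's target within -1 to 1 (shut at 1, half-way at 0, fully open at -1), set as the call begins (left out, the last holds). The fingers move at their own pace and stop on an object; "grip_force" is the grip in N (left out, the last holds). Time passes only in rows, so rows that do not move let the fingers close. It gives the time, the measured TCP pose, the force, the opening and the grip force at its end, in the units of the state.
- read_state(): the state, without advancing time (a new reading comes with each control period).
- grab_frame(name): name is "scene" or "top" or "wrist"; returns the picture (384x512x3 uint8, red, green, blue); there is no depth.
- camera_info(name): a dict with "fovy" (degrees; the focal length in pixels is half the picture's height over the tangent of half this angle, whatever the lens; pixels are square), "cx", "cy" (the principal point, pixels), "xyz" and "rotation" of the camera in the world; the wrist camera has in their place "T_tool_cam" (4x4, takes a point from camera to tool coordinates, whose origin is the TCP and whose axes are the flange's). Camera axes: x right, y up, looking along -z (the intrinsics and any distortion apply to the point x, -y, -z); pixel columns grow to the right and rows downward; lengths in m; the calibration is good to about 2 mm. A picture is of the moment at which its call begins: read the wrist's pose just before it. camera_info takes no time and is no camera call.
- finish_job(): hands the job in; it is judged then, once.
The state is a dict: "t": time; "joint_positions": joint angles; "qvel": joint speeds; "tau": joint torques, N m; "tcp_pos": TCP position; "orientation": TCP orientation; "wrist_force": force on the tool from outside, world axes, zero at the start; "moment": the same for the moment, N m; "grip_width": opening from 0.0 (shut) to 1.0 (fully open); "gripper_force": force on a finger pad.
Only numpy, scipy, OpenCV 4.12 (cv2) and the standard library are available. Lean on these libraries where they do the work, as an engineer would, in place of code of your own. Each camera call takes 0.05 s, during which the arm holds its last target. There are 200 camera calls.

TASK

Close the biscuit-filling press: pick up the cap that has two side lugs (not the plain stopper), set it into the top of the upright barrel, press it in gently against the spring and twist it clockwise, seen from above, about a quarter turn until it locks, then let go so the spring holds it there. Do not force it: where the lugs are not over their slots, feel for them with a light push. Leave the other things on the table where they are.

Things in the scene. Friction and masses are not known exactly. Their poses are not given: they have to be found in the camera images.
- cap: The loose bayonet cap, 120 to 210 g, 72 mm tall, standing upright on its nose. Origin at the centre of the nose's underside, z up along its axis, x along the lugs and the grip bar. Aluminium core 41 mm in diameter from z = 7 to 34 mm, tapering below to 29 mm at z = 0. The same after half a turn.
- cap_lugs (a point): On the cap's axis at the middle of the lugs, 16 mm above its origin. Two lugs stick out along the cap's +x and -x, 12 mm wide (y), 8 mm high (z = 12 to 20 mm above the origin), their ends 31 mm from the axis.
- cap_grip (a point): Centre of the cap's grey grip bar, 53 mm above its origin: the bar is 60 mm long (cap's x), 20 mm thick (y) and 38 mm high (z = 34 to 72 mm). Grip it across its thickness; fingertips must stay above z = 34 mm, the top of the core.
- press: The filling press, fixed, moved and turned from case to case: a dark 130 mm square base plate and an upright aluminium barrel 94 mm in diameter, 120 mm tall. Origin on the table on the barrel's axis, z up. More than 50 N between cap and press damages them.
- collar_top (a point): Centre of the top face of the steel collar in the barrel's mouth: 9 mm thick, 44 mm round hole, two opposite slots 16 mm wide out to 37 mm from the axis. The slots lie along the press's x axis only roughly: clocked by up to 0.45 rad either way, unmeasured, visible from above. Lugs not over the slots rest on this face (cap origin 12 mm below it).
- spring_top (a point): Where the cap's nose (its origin) meets the spring's white follower, 16 mm below the collar top. It pushes up with 4 N here and 0.6 N more per mm, and stops hard 17 mm lower (14 N). An unlocked cap is held up here. The lugs clear the collar's underside when the cap's origin is 13 mm or more below this point.
- lock_seat (a point): Where the cap's origin ends when locked, 25 mm below the collar top. Below the collar the lugs turn only clockwise from above (a wall bars the other way), to a hard stop 1.6 rad from the slots. Between 1.3 and 1.6 rad from the slots the lugs lie under pockets 4 mm deep in the collar's underside: let go, the spring lifts them in.
- stopper: Plain stopper, a bystander: the same core and grip bar as the cap, 72 mm tall, but without lugs. Origin under its centre.
- cutter: Bystander: loose steel ring cutter, 60 mm in diameter, 28 mm tall. Origin under its centre.
- bowl: Bystander: white bowl, 120 mm in diameter, 60 mm tall. Origin under its centre.
- jar: Bystander: amber jar, 64 mm in diameter, 100 mm tall. Origin under its centre.
- dies: Bystander: stack of brass biscuit dies, 56 mm in diameter, 20 mm tall. Origin under its centre.
- spatula: Bystander: spatula lying flat on the table, its handle to its own -x.
Not all that is in view belongs to the job. Leave any pink or yellow look-alike of the cap alone.

How it is judged:
By the outcome, as a careful person would: the job done as asked, in the order asked, and still so for the second after the job is handed in, with the robot touching nothing.
It also fails if it takes over 70 s, if anything falls off the work surface, if the arm or the gripper's body presses on something with over 40 N, if the wrist force passes 120 N, or if a joint passes its speed limit or range.

## Working session

There is one attempt and no reset: what is moved stays moved. The work goes in short steps, Python scripts to look and compute and a tool call to move; the robot and the scene stay as the last step left them, time stands still between calls to the robot, and variables do not carry over. Pictures are saved under pics/ and viewed, at most 10 in all, crops included, and the job is handed in when it is done.

Besides the shell and the picture viewer there is one more tool, called as name([rows], argument=value, ...), one row to a line, values as JSON. servo_tool: Moves the arm, as the interface text tells. Its arguments: {"type":"object","properties":{"deltas":{"type":"array"},"fingers":{"type":"number"},"grip_force":{"type":"number"}},"required":["deltas"]}

```bash
mkdir -p pics; ls; python3 - <<'E'
from workcell import *
import cv2,numpy as np
print(read_state())
a=grab_frame("scene");b=grab_frame("top")
for n in("scene","top","wrist"):print(n,camera_info(n))
cv2.imwrite("pics/top1.png",cv2.resize(b[:,:,::-1],(800,600),interpolation=cv2.INTER_CUBIC))
cv2.imwrite("pics/scene1.png",a[:,:,::-1])
E
```

```text
pics
{'t': 0.0, 'joint_positions': array([ 1.12471090e+00,  1.81587136e-01,  1.60802491e+00,  4.09928446e-05,
        1.35380209e+00, -2.06303187e-01]), 'qvel': array([-0.00036091, -0.00113149, -0.00114261,  0.00019659, -0.00050076,
        0.0002219 ]), 'tau': array([ 4.73154560e-04, -4.44881594e+01, -3.51332331e+01, -1.90671817e-04,
        9.06303845e-03, -1.77080068e-05]), 'tcp_pos': array([0.13628138, 0.5580371 , 0.23035007]), 'orientation': array([ 1.19608458e-01,  9.92820722e-01, -8.56303453e-04, -3.10794504e-04]), 'wrist_force': array([-0.28924372, -0.5917727 , -0.45509549]), 'moment': array([ 0.00673128, -0.0483739 ,  0.04509133]), 'gripper_force': 0.0, 'grip_width': 0.9969017664427967}
scene {'fovy': 57.466910637147016, 'cx': 256.9744811431393, 'cy': 192.97567684344767, 'xyz': array([ 1.03611581, -0.83124552,  0.74475547]), 'rotation': array([0.46246197, 0.11929056, 0.24267794, 0.84439689])}
top {'fovy': 45.80056693412873, 'cx': 251.92588766315387, 'cy': 190.15225103344696, 'xyz': array([0.44162865, 0.01786818, 1.45521723]), 'rotation': array([ 0.01612994, -0.02573538, -0.69759847,  0.71584487])}
wrist {'fovy': 66.1914240489401, 'cx': 252.3470307701018, 'cy': 188.82575535296363, 'T_tool_cam': array([[ 5.03664500e-05,  9.60428041e-01,  2.78528230e-01,
         7.05499403e-02],
       [ 9.99999998e-01, -3.91263064e-05, -4.59143693e-05,
         7.34030072e-04],
       [-3.31996669e-05,  2.78528232e-01, -9.60428041e-01,
        -1.41878530e-01],
       [ 0.00000000e+00,  0.00000000e+00,  0.00000000e+00,
         1.00000000e+00]])}
```

View pics/top1.png

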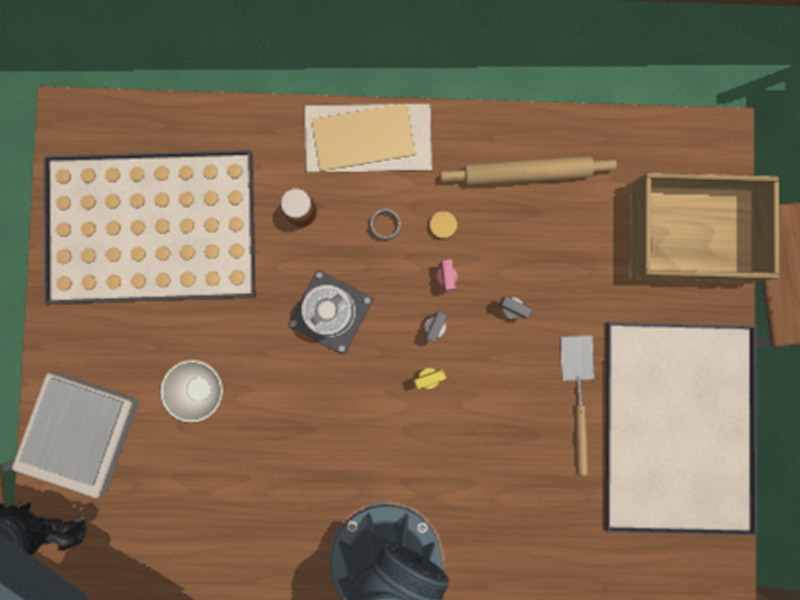

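View pics/scene1.png

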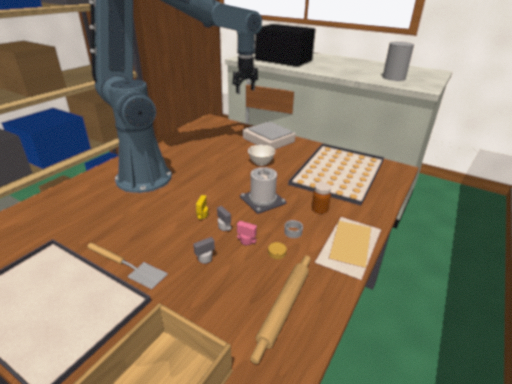

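Top view (800x600): the press mouth is at (327,310), and two grey-barred pieces at (435,327) and (515,308) are the candidates. The pink and yellow decoys are at (447,275) and (429,379). I'll convert these to world positions.

```bash
cat > h.py <<'E'
from workcell import *
import cv2,numpy as np
from scipy.spatial.transform import Rotation as R
def cam(n,s=None):
    c=camera_info(n);f=192/np.tan(np.radians(c["fovy"]/2))
    if n=="wrist":
        s=s or read_state();q=R.from_quat(s["orientation"]);T=c["T_tool_cam"]
        return f,c["cx"],c["cy"],q.as_matrix()@T[:3,:3],s["tcp_pos"]+q.apply(T[:3,3])
    return f,c["cx"],c["cy"],R.from_quat(c["rotation"]).as_matrix(),c["xyz"]
def p2w(C,u,v,z):
    f,cx,cy,M,o=C;d=M@np.array([(u-cx)/f,-(v-cy)/f,-1]);return o+d*(z-o[2])/d[2]
def w2p(C,p):
    f,cx,cy,M,o=C;q=M.T@(np.array(p)-o);return np.array([cx-f*q[0]/q[2],cy+f*q[1]/q[2]])
def todelta(p):  # offset from the present TCP in tool axes, units of .1m
    s=read_state();return R.from_quat(s["orientation"]).inv().apply(np.array(p)-s["tcp_pos"])/.1
E
python3 - <<'E'
from h import *
C=cam("top");k=512/800
for n,u,v,z in[("press",327,310,.12),("A",436,326,.072),("B",516,307,.072),("pink",448,274,.072),("jar",296,203,.1)]:print(n,p2w(C,u*k,v*k,z))
s=read_state();m=R.from_quat(s["orientation"]).as_matrix();print(m)
print(todelta([.46,-.1,.3]))
E
```

```text
press [0.49348464 0.12528899 0.12      ]
A [ 0.46967997 -0.08383866  0.072     ]
B [ 0.51079767 -0.23948572  0.072     ]
pink [ 0.57196649 -0.10511553  0.072     ]
jar [0.69852216 0.19278426 0.1       ]
[[-9.71371969e-01  2.37562687e-01 -6.83530791e-04]
 [ 2.37563433e-01  9.71371044e-01 -1.38179013e-03]
 [ 3.35700242e-04 -1.50461412e-03 -9.99998812e-01]]
[-4.70701306 -5.62485299 -0.68840273]
```

servo_tool([
  [-0.23,-0.25,-0.05,0],
  [-0.23,-0.25,-0.05,0],
  [-0.23,-0.25,-0.05,0],
  [-0.23,-0.25,-0.05,0],
  [-0.23,-0.25,-0.05,0],
  [-0.23,-0.25,-0.05,0],
  [-0.23,-0.25,-0.05,0],
  [-0.23,-0.25,-0.05,0],
  [-0.23,-0.25,-0.05,0],
  [-0.23,-0.25,-0.05,0],
], fingers=-1)

```text
t: 0.93
tcp_pos: [0.3007, 0.2596, 0.2813]
orientation: [0.119, 0.993, -0.0, -0.0]
wrist_force: [0.2, -0.0, 0.0]
grip_width: 1.001
gripper_force: 0.0
```

servo_tool([
  [-0.23,-0.25,-0.05,0],
  [-0.23,-0.25,-0.05,0],
  [-0.23,-0.25,-0.05,0],
  [-0.23,-0.25,-0.05,0],
  [-0.23,-0.25,-0.05,0],
  [-0.23,-0.25,-0.05,0],
  [-0.23,-0.25,-0.05,0],
  [-0.23,-0.25,-0.05,0],
  [-0.23,-0.25,-0.05,0],
  [0,0,0,0],
])

```text
t: 1.77
tcp_pos: [0.4503, -0.0113, 0.3267]
orientation: [0.122, 0.993, -0.001, 0.001]
wrist_force: [-0.7, -0.6, -0.2]
grip_width: 1.0
gripper_force: 0.0
```

```bash
python3 - <<'E'
from h import *
s=read_state();print(s["t"],s["tcp_pos"],s["joint_positions"],np.abs(s["qvel"]).max())
f=grab_frame("wrist");np.savez("w1.npz",f=f,**s)
cv2.imwrite("pics/w1.png",cv2.resize(f[:,:,::-1],(800,600),interpolation=cv2.INTER_CUBIC))
C=cam("wrist",s)
for p in([.4935,.1253,.12],[.47,-.084,.072],[.511,-.2395,.072]):print(w2p(C,p)*1.5625)
E
```

```text
1.7667 [ 0.45032938 -0.01131594  0.32669457] [-0.28840021 -0.178155    1.77538899 -0.00177687  1.5426514  -1.61453635] 0.08476142006422152
[578.4219576  267.77391386]
[320.30162693 286.17681231]
[174.13753512 365.61218484]
```

View pics/w1.png

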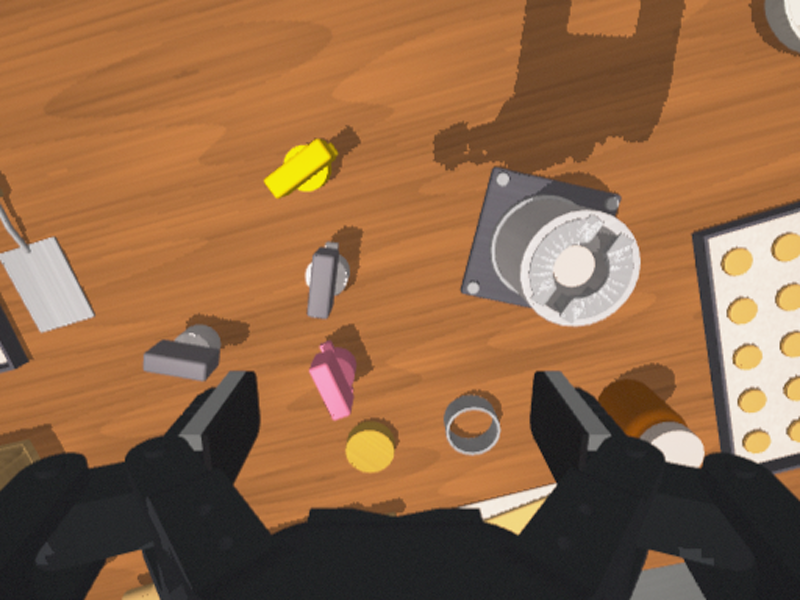

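A, at (325,280), seems to have a lug at (330,245); B, at (185,355), shows none. The press mouth is at (580,267) with slots toward (618,240) and (555,300). I'll enlarge crops of these to check.

```bash
python3 - <<'E'
import numpy as np,cv2
f=np.load("w1.npz")["f"][:,:,::-1]
c=lambda u,v,w:cv2.resize(f[v-w:v+w,u-w:u+w],(400,400),interpolation=cv2.INTER_CUBIC)
cv2.imwrite("pics/w1c.png",np.hstack([np.vstack([c(208,180,32),c(122,226,32)])[:,:].repeat(1,0),np.vstack([c(370,171,40),c(370,171,40)])])[:600*2:1][:800] if 0 else cv2.resize(np.hstack([c(208,180,32),c(122,226,32),c(370,171,40)]),(798,266)))
E
```

```text
(no output)
```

View pics/w1c.png

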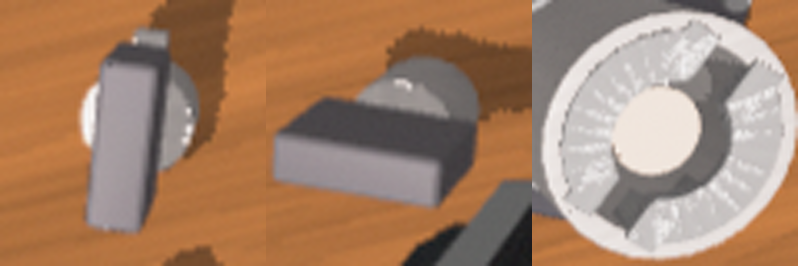

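A is the cap: its lug shows at the top of its bar, and B has none. Next I'll compute the grasp pose and the slot direction.

```bash
python3 - <<'E'
from h import *
d=dict(np.load("w1.npz"));C=cam("wrist",{k:d[k] for k in("orientation","tcp_pos")})
g=lambda x,y,o,k,z:p2w(C,o[0]+x/k,o[1]+y/k,z)
k=266/64;o=(176,148)
P=[g(x,y,o,k,.072) for x,y in((105,62),(158,64),(140,232),(88,222))]
c=np.mean(P,0);ax=(P[0]+P[1]-P[2]-P[3])/2
print("cap",c,np.linalg.norm(ax),"dir",np.arctan2(ax[1],ax[0]),"width",np.linalg.norm(P[0]-P[1]))
s=read_state();tx=R.from_quat(s["orientation"]).as_matrix()[:,0];print("tool x yaw",np.arctan2(tx[1],tx[0]))
print("delta",todelta([c[0],c[1],.15]))
k=266/80;o=(330,131)
a,b=g(735-532,53,o,k,.12),g(600-532,225,o,k,.12);e=a-b
print("press",(a+b)/2,np.linalg.norm(e),np.arctan2(e[1],e[0]))
E
```

```text
cap [ 0.47033419 -0.08336637  0.072     ] 0.05761535619445662 dir 2.7506572070449837 width 0.017428481157663343
tool x yaw 2.8974272167738864
delta [-0.38748495 -0.66972276  1.76088234]
press [0.4960956  0.12501051 0.12      ] 0.07682922577297319 2.3191282916470373
```

servo_tool([
  [-0.08,-0.13,0.3,0],
  [-0.08,-0.13,0.3,0],
  [-0.08,-0.13,0.3,0],
  [-0.08,-0.13,0.3,0],
  [-0.07,-0.15,0.3,0],
  [0,0,0.26,0.15],
  [0,0,0,0.15],
  [0,0,0,0],
  [0,0,0,0],
])

```text
t: 2.57
tcp_pos: [0.4699, -0.08, 0.1502]
orientation: [0.192, 0.981, 0.0, -0.0]
wrist_force: [-0.2, 0.0, 0.5]
grip_width: 1.002
gripper_force: 0.0
```

```bash
python3 - <<'E'
from h import *
s=read_state();print(s["t"],s["tcp_pos"],s["joint_positions"],np.abs(s["qvel"]).max())
tx=R.from_quat(s["orientation"]).as_matrix()[:,0];print("tool x yaw",np.arctan2(tx[1],tx[0]))
f=grab_frame("wrist");np.savez("w2.npz",f=f,**s)
cv2.imwrite("pics/w2.png",cv2.resize(f[:,:,::-1],(800,600),interpolation=cv2.INTER_CUBIC))
C=cam("wrist",s)
for p in([.4703,-.0834,.072],):print(w2p(C,p)*1.5625, todelta([p[0],p[1],.042]))
E
```

```text
2.5667 [ 0.46994388 -0.07999784  0.1501939 ] [-4.18473362e-01  5.31967262e-02  1.92392166e+00  2.53812425e-04
  1.16515194e+00 -1.60265219e+00] 0.021294464795449233
tool x yaw 2.754875004392306
[386.74185105 311.28115888] [-0.00869555 -0.0294282   1.08904796]
```

View pics/w2.png

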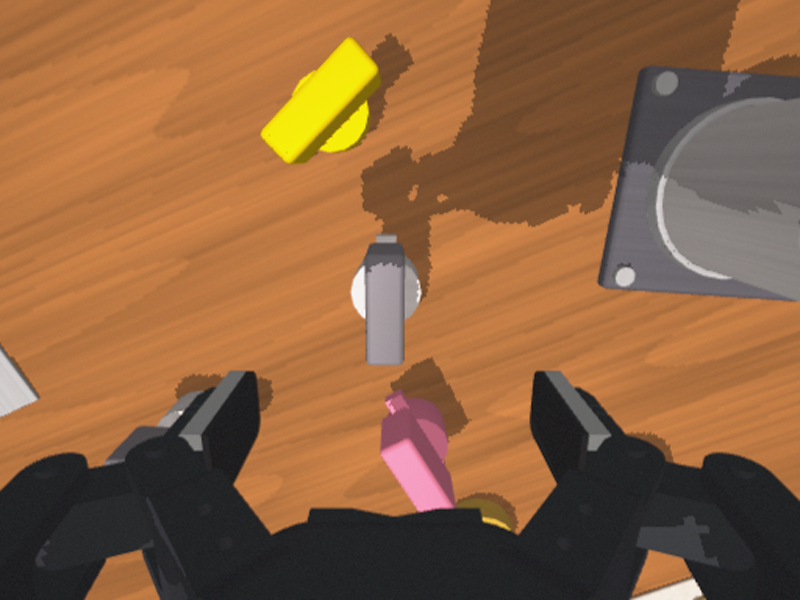

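The bar is aligned with the fingers, centred at (386,313), within about 1 mm of the prediction. I'll descend and grip.

servo_tool([
  [0,-0.03,0.3,0],
  [0,0,0.3,0],
  [0,0,0.3,0],
  [0,0,0.18,0],
  [0,0,0,0],
  [0,0,0,0],
])

```text
t: 3.12
tcp_pos: [0.4692, -0.0834, 0.0427]
orientation: [0.193, 0.981, 0.0, -0.0]
wrist_force: [-0.1, -0.3, -0.1]
grip_width: 1.001
gripper_force: 0.0
```

servo_tool([
  [0,0,0,0],
  [0,0,0,0],
  [0,0,0,0],
  [0,0,0,0],
  [0,0,0,0],
  [0,0,0,0],
  [0,0,0,0],
  [0,0,0,0],
], fingers=1, grip_force=60)

```text
t: 3.78
tcp_pos: [0.4695, -0.084, 0.0429]
orientation: [0.194, 0.981, -0.0, 0.0]
wrist_force: [0.0, 0.1, 6.9]
grip_width: 0.224
gripper_force: 58.5
```

servo_tool([
  [0,0,-0.2,0],
  [0,0,-0.35,0],
  [0,0,-0.35,0.17],
  [0,0,-0.35,0.17],
  [0,0,-0.35,0.17],
  [0,0,-0.35,0.17],
  [0,0,0,0.17],
  [0,0,0,0],
])

```text
t: 4.45
tcp_pos: [0.4702, -0.0843, 0.2396]
orientation: [0.398, 0.918, -0.0, 0.002]
wrist_force: [-0.1, -0.0, -1.0]
grip_width: 0.224
gripper_force: 59.4
```

```bash
python3 - <<'E'
from h import *
s=read_state();print(s["t"],s["tcp_pos"],s["joint_positions"],s["grip_width"],s["wrist_force"])
tx=R.from_quat(s["orientation"]).as_matrix()[:,0];print("tool x yaw",np.arctan2(tx[1],tx[0]))
print(todelta([.46,.0,.24]),todelta([.496,.125,.24]))
C=cam("wrist",s)
f,cx,cy,M,o=C
for p in ([.47,.0,.24],[.46,.03,.24],[.45,.05,.24]):
  print(p,w2p((f,cx,cy,M,o+np.array(p)-s["tcp_pos"]),[.495,.125,.12]))
E
```

```text
4.45 [ 0.47018996 -0.0842629   0.23956387] [-4.26502444e-01 -5.31911971e-02  1.83738028e+00 -6.47932096e-06
  1.35269255e+00 -1.17954929e+00] 0.22350673598154383 [-1.01341779e-01 -1.66969010e-04 -9.97440598e-01]
tool x yaw 2.3238406578731787
[ 0.68445073  0.50190821 -0.00644506] [ 1.35026663  1.61940022 -0.00734528]
[0.47, 0.0, 0.24] [373.27922101  98.94627457]
[0.46, 0.03, 0.24] [354.42388069 133.17221287]
[0.45, 0.05, 0.24] [344.98341512 157.33991271]
```

servo_tool([
  [0.18,0.14,0,0],
  [0.18,0.14,0,0],
  [0.18,0.14,0,0],
  [0.18,0.14,0,0],
  [0.18,0.15,0,0],
  [0,0,0,0],
  [0,0,0,0],
])

```text
t: 5.03
tcp_pos: [0.4577, 0.0314, 0.2355]
orientation: [0.394, 0.919, -0.0, -0.002]
wrist_force: [-0.3, -0.5, -2.4]
grip_width: 0.226
gripper_force: 59.5
```

```bash
python3 - <<'E'
from h import *
s=read_state();print(s["t"],s["tcp_pos"])
f=grab_frame("wrist");np.savez("w3.npz",f=f,**s)
C=cam("wrist",s);u=w2p(C,[.495,.125,.12]).astype(int);print(u)
w=75;x0,y0=u[0]-100,max(u[1]-75,0);print(x0,y0)
cv2.imwrite("pics/w3.png",cv2.resize(f[y0:y0+150,x0:x0+200,::-1],(800,600),interpolation=cv2.INTER_CUBIC))
E
```

```text
5.0333 [0.45772538 0.03143357 0.23552906]
[357 138]
257 63
```

View pics/w3.png

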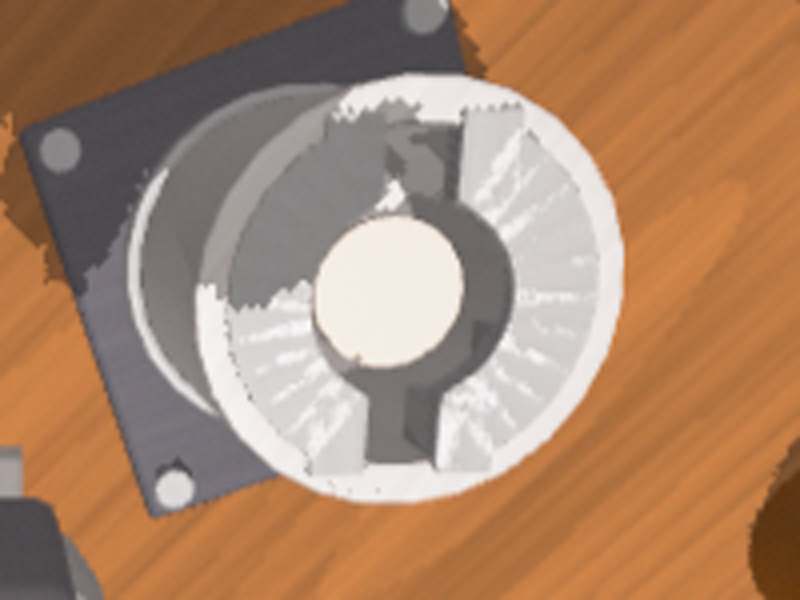

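```bash
python3 - <<'E'
from h import *
d=dict(np.load("w3.npz"));C=cam("wrist",{k:d[k] for k in("orientation","tcp_pos")})
g=lambda x,y,z:p2w(C,257+(x+.5)/4-.5,63+(y+.5)/4-.5,z)
t=np.linspace(0,2*np.pi,200)
import scipy.optimize as so
for z in(.12,.117):
  a,b=g(424,125,z),g(400,468,z);e=a-b
  P=np.array([g(*p,z) for p in((198,300),(623,280),(420,75),(400,503))])
  r=so.least_squares(lambda q:np.hypot(P[:,0]-q[0],P[:,1]-q[1])-q[2],[.49,.12,.047])
  H=np.array([g(*p,z) for p in((312,320),(515,295),(475,215),(445,385),(365,395))])
  h=so.least_squares(lambda q:np.hypot(H[:,0]-q[0],H[:,1]-q[1])-q[2],[.49,.12,.022])
  print(z,"slotmid",(a+b)/2,np.linalg.norm(e),np.arctan2(e[1],e[0]),"rim",r.x,"hole",h.x)
s=read_state();tx=R.from_quat(s["orientation"]).as_matrix()[:,0];yaw=np.arctan2(tx[1],tx[0]);print("tool yaw",yaw)
print(s["tcp_pos"],s["wrist_force"])
E
```

```text
0.12 slotmid [0.49631272 0.12627688 0.12      ] 0.07360811483345685 2.3612574858159956 rim [0.49537842 0.12648595 0.04579645] hole [0.49571589 0.12668012 0.02169466]
0.117 slotmid [0.49732053 0.12677787 0.117     ] 0.07446538788752627 2.3612574858159956 rim [0.49637535 0.12698937 0.04632982] hole [0.49671676 0.1271858  0.02194733]
tool yaw 2.3296906170310985
[0.45808553 0.03062143 0.23583189] [-0.77804261  0.08746367 -1.88787401]
```

```bash
python3 - <<'E'
from h import *
print(todelta([.4958,.1265,.185]))
E
```

```text
[0.43517788 0.9344136  0.50733394]
```

servo_tool([
  [0.09,0.19,0,0],
  [0.09,0.19,0,0],
  [0.09,0.19,0,0],
  [0.08,0.18,0,0],
  [0.08,0.18,0.15,-0.03],
  [0,0,0.15,-0.03],
  [0,0,0.15,0],
  [0,0,0,0],
  [0,0,0,0],
])

```text
t: 5.83
tcp_pos: [0.4964, 0.1246, 0.191]
orientation: [0.383, 0.924, -0.001, -0.001]
wrist_force: [-0.2, -0.3, -0.8]
grip_width: 0.223
gripper_force: 59.5
```

```bash
cat > st.py <<'E'
from h import *
s=read_state();tx=R.from_quat(s["orientation"]).as_matrix()[:,0]
print(s["t"],s["tcp_pos"],"yaw",np.arctan2(tx[1],tx[0]),"F",s["wrist_force"],"M",s["moment"],"j6",s["joint_positions"][5],s["grip_width"])
print("to centre",todelta([.4958,.1265,s["tcp_pos"][2]]))
E
python3 st.py
```

```text
5.8333 [0.49639652 0.12458482 0.19098726] yaw 2.3563290271363186 F [-0.16717204 -0.33542956 -0.78240305] M [-0.0323096  -0.02327401 -0.03723152] j6 -0.7716103503980846 0.22344441248443836
to centre [1.77590538e-02 9.32679693e-03 1.35588760e-05]
```

Correct by about 2 mm, then go down to just above the collar face.

servo_tool([
  [0.018,0.01,0.1,0],
  [0,0,0.1,0],
  [0,0,0.1,0],
  [0,0,0,0],
  [0,0,0,0],
])

```text
t: 6.25
tcp_pos: [0.496, 0.1274, 0.1614]
orientation: [0.382, 0.924, -0.0, -0.001]
wrist_force: [0.1, 0.2, -0.1]
grip_width: 0.224
gripper_force: 59.5
```

```bash
python3 st.py
```

```text
6.25 [0.4959516  0.1273612  0.16142203] yaw 2.356677027461879 F [ 0.09923161  0.22896901 -0.07311088] M [ 0.05100554 -0.0502149  -0.003409  ] j6 -0.7666199496579477 0.22411053047646534
to centre [-5.01421210e-03 -7.16400486e-03  3.30726524e-06]
```

servo_tool([
  [0,0,0.05,0],
  [0,0,0.04,0],
  [0,0,0.03,0],
  [0,0,0,0],
  [0,0,0,0],
])

```text
t: 6.67
tcp_pos: [0.4965, 0.1275, 0.1501]
orientation: [0.382, 0.924, -0.0, -0.0]
wrist_force: [0.2, -0.3, -2.0]
grip_width: 0.219
gripper_force: 59.7
```

```bash
python3 st.py
```

```text
6.6667 [0.49652216 0.12751395 0.15007253] yaw 2.356824287395817 F [ 0.19619512 -0.28757969 -1.96336747] M [ 0.02679484  0.08653999 -0.03769524] j6 -0.7665056508382656 0.21915556290355004
to centre [-2.05548303e-03 -1.22774646e-02  1.37202144e-06]
```

No contact yet. I'll continue in small steps.

servo_tool([
  [0,-0.005,0.02,0],
  [0,0,0.02,0],
  [0,0,0,0],
  [0,0,0,0],
])

```text
t: 7.0
tcp_pos: [0.4965, 0.1271, 0.1467]
orientation: [0.382, 0.924, 0.0, 0.0]
wrist_force: [-0.8, -0.6, 1.9]
grip_width: 0.223
gripper_force: 60.1
```

```bash
python3 st.py
```

```text
7.0 [0.49647982 0.12714272 0.14666913] yaw 2.356840744362208 F [-0.75616398 -0.61821086  1.86369801] M [-0.09060763  0.30617737  0.00818784] j6 -0.7672242041220155 0.2231647937781069
to centre [ 2.68381313e-04 -9.35159486e-03 -3.45507029e-06]
```

servo_tool([
  [0,0,0.015,0],
  [0,0,0.015,0],
  [0,0,0,0],
  [0,0,0,0],
])

```text
t: 7.33
tcp_pos: [0.4965, 0.1271, 0.1436]
orientation: [0.382, 0.924, 0.0, 0.0]
wrist_force: [-1.1, 0.4, 4.0]
grip_width: 0.22
gripper_force: 60.4
```

```bash
python3 st.py
```

```text
7.3333 [0.49648857 0.12712274 0.14356739] yaw 2.3567748329426843 F [-1.11234412  0.42161172  4.03181823] M [-0.05758961  0.24397417  0.03183675] j6 -0.7671977714794055 0.21980441885592003
to centre [ 4.70824705e-04 -9.27209472e-03 -4.00364899e-06]
```

The force rises about 0.6 N/mm, so this is the spring and the lugs are in the slots. I'll press in another 10 mm.

servo_tool([
  [0,0,0.025,0],
  [0,0,0.025,0],
  [0,0,0.025,0],
  [0,0,0.025,0],
  [0,0,0,0],
  [0,0,0,0],
])

```text
t: 7.83
tcp_pos: [0.4965, 0.1271, 0.134]
orientation: [0.382, 0.924, 0.0, 0.0]
wrist_force: [-3.3, -0.7, 8.9]
grip_width: 0.224
gripper_force: 61.0
```

```bash
python3 st.py
```

```text
7.8333 [0.49654868 0.12710654 0.13403831] yaw 2.3568430426331295 F [-3.26518475 -0.73626946  8.90515401] M [-0.12383349  0.64064373 -0.03920023] j6 -0.7671820297528116 0.22433337202969225
to centre [ 1.01130009e-03 -9.58214827e-03 -3.65243060e-06]
```

servo_tool([
  [0.004,-0.004,0.012,0],
  [0,0,0.012,0],
  [0,0,0,0],
  [0,0,0,0],
])

```text
t: 8.17
tcp_pos: [0.4965, 0.1271, 0.1321]
orientation: [0.382, 0.924, 0.0, 0.001]
wrist_force: [-2.2, -1.2, 10.3]
grip_width: 0.221
gripper_force: 61.4
```

```bash
python3 st.py
```

```text
8.1667 [0.49649717 0.12711353 0.13212496] yaw 2.3568264332010744 F [-2.20589739 -1.21965202 10.26247273] M [-0.0978481   0.499273    0.00181028] j6 -0.7671857805893856 0.2214373216559387
to centre [ 5.97328243e-04 -9.26768321e-03 -1.24935452e-05]
```

servo_tool([
  [0,0,0.012,0],
  [0,0,0,0],
  [0,0,0,0.1],
  [0,0,0,0.1],
  [0,0,0,0],
  [0,0,0,0],
])

```text
t: 8.67
tcp_pos: [0.4967, 0.1274, 0.1312]
orientation: [0.428, 0.904, 0.001, 0.001]
wrist_force: [-3.0, 0.2, 12.1]
grip_width: 0.219
gripper_force: 61.4
```

```bash
python3 st.py
```

```text
8.6667 [0.49668126 0.12739367 0.13116263] yaw 2.2564786143844984 F [-3.03298872  0.24786244 12.07316225] M [ 0.14456235  0.42442437 -0.12231157] j6 -0.6668514259805899 0.21919866672788527
to centre [-1.33671968e-03 -1.24795374e-02 -2.47907194e-05]
```

servo_tool([
  [0,0,0,0.1],
  [0,0,0,0.1],
  [0,0,0,0.1],
  [0,0,0,0],
  [0,0,0,0],
])

```text
t: 9.08
tcp_pos: [0.4968, 0.1275, 0.1312]
orientation: [0.495, 0.869, 0.001, 0.001]
wrist_force: [-3.2, 0.3, 11.8]
grip_width: 0.226
gripper_force: 61.4
```

```bash
python3 st.py
```

```text
9.0833 [0.496794   0.1275201  0.13123327] yaw 2.106497152927199 F [-3.18152322  0.32521856 11.80071124] M [ 0.15398538  0.5086659  -0.08625383] j6 -0.5168231982446306 0.22558921892883307
to centre [-3.69812511e-03 -1.37545367e-02 -3.31416897e-05]
```

servo_tool([
  [0,0,0,0.15],
  [0,0,0,0.15],
  [0,0,0,0.15],
  [0,0,0,0.15],
  [0,0,0,0.15],
  [0,0,0,0.15],
  [0,0,0,0.15],
  [0,0,0,0.15],
  [0,0,0,0],
  [0,0,0,0],
])

```text
t: 9.92
tcp_pos: [0.4975, 0.1273, 0.1316]
orientation: [0.73, 0.684, 0.002, 0.001]
wrist_force: [-1.1, 0.5, 10.5]
grip_width: 0.222
gripper_force: 61.4
```

```bash
python3 st.py
```

```text
9.9167 [0.49753537 0.12733438 0.13155889] yaw 1.5063374105055483 F [-1.14502347  0.512126   10.45712742] M [ 0.00887993  0.170379   -0.06122376] j6 0.08330543773898882 0.22240718663577494
to centre [-9.44427148e-03 -1.67799989e-02 -7.77122580e-05]
```

servo_tool([
  [0,0,0,0.15],
  [0,0,0,0.15],
  [0,0,0,0.15],
  [0,0,0,0.15],
  [0,0,0,0.15],
  [0,0,0,0.15],
  [0,0,0,0.15],
  [0,0,0,0.15],
  [0,0,0,0],
  [0,0,0,0],
])

```text
t: 10.75
tcp_pos: [0.498, 0.1271, 0.1318]
orientation: [0.899, 0.438, 0.002, 0.001]
wrist_force: [0.1, -1.0, 10.9]
grip_width: 0.223
gripper_force: 61.4
```

```bash
python3 st.py
```

```text
10.75 [0.49801181 0.1271146  0.13176999] yaw 0.9063312991379066 F [ 0.05009857 -1.04345997 10.90779813] M [-0.19474116 -0.01689991 -0.08259199] j6 0.6832770897923528 0.2233757532095205
to centre [-0.01847714 -0.01362217 -0.00011963]
```

Turned 1.45 rad with little resistance. I'll ease up so the lugs seat in the pockets.

servo_tool([
  [0,0,-0.02,0],
  [0,0,-0.02,0],
  [0,0,-0.02,0],
  [0,0,0,0],
  [0,0,0,0],
])

```text
t: 11.17
tcp_pos: [0.4979, 0.1271, 0.1374]
orientation: [0.899, 0.438, 0.002, 0.001]
wrist_force: [2.0, -0.6, 7.7]
grip_width: 0.223
gripper_force: 60.9
```

```bash
python3 st.py
```

```text
11.1667 [0.49792191 0.12706728 0.13742515] yaw 0.9067184676918945 F [ 2.04167551 -0.59579715  7.67746691] M [-0.16426409 -0.33432227 -0.02636094] j6 0.6828542759030103 0.2231126542979981
to centre [-0.01754517 -0.01321304 -0.00011291]
```

servo_tool([
  [0,0,-0.01,0],
  [0,0,-0.01,0],
  [0,0,0,0],
  [0,0,0,0],
])

```text
t: 11.5
tcp_pos: [0.4978, 0.1271, 0.138]
orientation: [0.899, 0.438, 0.002, 0.001]
wrist_force: [6.4, 1.0, -2.9]
grip_width: 0.222
gripper_force: 59.8
```

```bash
python3 st.py
```

```text
11.5 [0.49777445 0.1271159  0.1379756 ] yaw 0.9065781994519728 F [ 6.3863756   0.96619294 -2.8732181 ] M [-0.12737708 -1.27410345 -0.03874598] j6 0.682816616273065 0.22162053802985862
to centre [-0.01702087 -0.0117498  -0.0001002 ]
```

Seated: the upward motion is now blocked at z = 0.138. I'll relax 1 mm and let go.

servo_tool([
  [0,0,0.009,0],
  [0,0,0,0],
])

```text
t: 11.67
tcp_pos: [0.4978, 0.1271, 0.1379]
orientation: [0.899, 0.438, 0.002, 0.001]
wrist_force: [4.0, 0.9, 2.7]
grip_width: 0.22
gripper_force: 60.9
```

servo_tool([
  [0,0,0,0],
  [0,0,0,0],
  [0,0,0,0],
  [0,0,0,0],
  [0,0,0,0],
  [0,0,0,0],
  [0,0,0,0],
  [0,0,0,0],
], fingers=-1)

```text
t: 12.33
tcp_pos: [0.4956, 0.1272, 0.1367]
orientation: [0.899, 0.438, -0.0, -0.0]
wrist_force: [-0.1, -0.3, -0.3]
grip_width: 1.002
gripper_force: 0.0
```

servo_tool([
  [0,0,-0.1,0],
  [0,0,-0.2,0],
  [0,0,-0.3,0],
  [0,0,-0.3,0],
  [0,0,-0.2,0],
  [0,0,0,0],
  [0,0,0,0],
])

```text
t: 12.92
tcp_pos: [0.4966, 0.1272, 0.2489]
orientation: [0.899, 0.438, 0.002, 0.001]
wrist_force: [0.2, -0.1, -0.4]
grip_width: 1.001
gripper_force: 0.0
```

```bash
python3 st.py;python3 - <<'E'
from h import *
s=read_state();f=grab_frame("wrist")
C=cam("wrist",s)
print([w2p(C,[.4965,.1268,z])*1.5625 for z in(.12,.167)])
cv2.imwrite("pics/w4.png",cv2.resize(f[:,:,::-1],(800,600),interpolation=cv2.INTER_CUBIC))
E
```

```text
12.9167 [0.49660273 0.12720591 0.24889786] yaw 0.9068802883347018 F [ 0.24369955 -0.10370989 -0.38168924] M [0.0051676  0.0215226  0.02587521] j6 0.6828101075524678 1.0011196550063113
to centre [-1.05060900e-02 -1.97221600e-03 -3.17486202e-05]
[array([394.15496606, 285.04422157]), array([394.4215509 , 308.52038608])]
```

View pics/w4.png

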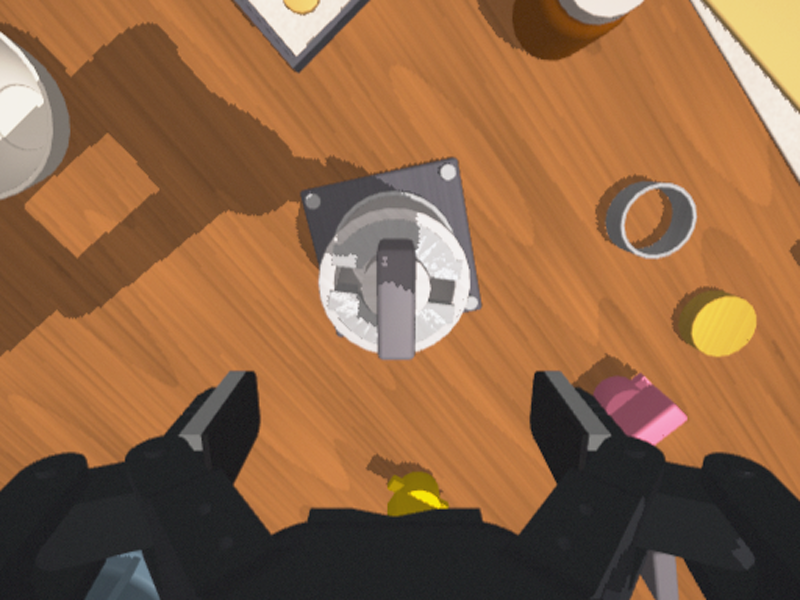

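The cap stands upright in the press at (395,300). Its bar lies about 1.45 rad from the empty slots at (347,278) and (442,290), the gripper is clear of it, and the other items are in place.

```bash
python3 -c "from workcell import *;print(finish_job())"
```

```text
the job is handed in; nothing more can be done
None
```

The lugged cap is locked in the press: pressed in against the spring, turned about 1.45 rad clockwise, and held by the spring after release; the other items weren't touched, and the job was handed in at about 13 s of robot time.

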